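Zero the scoop counter, then hold the dispenser's refill key turned

ROBOT

A 6-joint arm with a two-finger parallel gripper is mounted at the origin on the work surface. World frame = base frame: x ahead of the robot, y to its left, z up, the work surface at z = 0. Lengths are in m, angles in degrees, forces in N, time in s.
With the tool pointing down it reaches from about 0.25 to 0.725 m from the base axis. Payload 9.7 kg.
Tool frame: the origin (TCP) lies between the finger pads; the fingertips stand 11 mm ahead of it and the grasp point (between the pads) lies 8 mm behind it; y points along the fingers, x is the direction in which the jaws open and shut, and the axes are right-handed (so a half turn about y gives the same grasp; the last joint's range is limited). The gripper opens to 85 mm and grips with 20 to 120 N. Pads are 22 mm wide; open, the fingers measure 114 mm over their backs; the gripper's body (76 mm by 85 mm) begins 54 mm behind the grasp point. The pads swing forward as they close: fully open they stand 13 mm farther back than shut.
Start: joints at [-75.459, 4.979, 10.078, 95.1, 0, 90], TCP at [0.138, -0.532, 0.242] pointing down, gripper open.
Joint ranges: [-179.16, 179.16], [-48.56, 103.87], [-65.8, 70.77], [-126.05, 130.52], [-82.76, 87.17], [-180, 180]. Speed limits (degrees/s): [127.2, 127.2, 147.25, 180, 180, 180].

INTERFACE

Orientations are given as [roll, pitch, yaw] about the fixed x, y, z axes, in that order (R = Rz(yaw) Ry(pitch) Rx(roll)).
In Python, from workcell import bot, vision gives the robot as it stands. The module is installed in compiled form; this text tells all that it offers.
- The arm moves only by the shell command python3 -m crank 'ROWS' [OPENING] [FORCE]. ROWS is text: rows parted by semicolons, each of 6 numbers parted by spaces: the shift along the tool's x, y, z in m, then the turn, a rotation vector about the tool's x, y, z in rad. A call has 1 to 8 rows; each row is the pose to reach, as a shift and turn from the pose commanded when the call began, along the tool's axes at that moment; what a row does not reach only later rows make up. A row lasts 1/10 s, in which the tool goes at most 50 mm and 8.59 degrees, less where a joint would pass 70% of its speed; a pose out of reach is approached as far as the arm can. A call with a gripper value outside its range is refused whole. OPENING is the gripper's target within -1 to 1 (shut at 1, half-way at 0, fully open at -1), set as the call begins (- or left out, the last holds). The fingers move at their own pace and stop on an object; FORCE is the grip in N (left out, the last holds). Time passes only in rows, so rows that repeat a pose let the fingers close. It gives the time, the measured TCP pose, the force and the opening at its end, in the units of the state.
- bot.get_obs(): the state, without advancing time (a new reading comes with each control period).
- vision.camera(name): name is "side" or "top" or "wrist"; returns the picture (400x640x3 uint8, red, green, blue); there is no depth.
- vision.get_calibration(name): a dict with "fx", "fy", "cx", "cy" (pixels), "rvec" (rotation vector, rad) and "tvec" (3), from world to camera coordinates, as OpenCV has them. Camera axes: x right, y down, z forward; pixel columns grow to the right and rows downward; lengths in m; the calibration is good to about 2 mm. A picture is of the moment at which its call begins: read the wrist's pose just before it. get_calibration takes no time and is no camera call; for the wrist camera it gives the pose at the moment of the call.
- bot.job_done(): hands the job in, once; it reports no verdict.
The state is a dict: "time": time; "q": joint angles; "qd": joint speeds; "joint_efforts": joint torques, N m; "ee_pos": TCP position; "tcp_rot": TCP orientation; "wrist_force": force on the tool from outside, world axes, zero at the start; "torque": the same for the moment, N m; "opening": finger opening in m.
Only numpy, scipy, OpenCV 4.12 (cv2) and the standard library are available. Lean on these libraries where they do the work, as an engineer would, in place of code of your own. Each camera call takes 0.05 s, during which the arm holds its last target. There are 200 camera calls.

TASK

The formula dispenser needs refilling: first turn the scoop counter knob on its deck anticlockwise (seen from above) back to its zero stop. Then lift the key out of its wooden rest, push it down into the dispenser's lock past the sticky pins until its shoulder is home on the face plate, turn it a quarter clockwise against the spring and finish still gripping the key and holding it turned, so that the hopper stays unlatched. Leave the scoop, teaspoon and bottle collar where they lie.

Things in the scene. Friction and masses are not known exactly. Their poses are not given: they have to be found in the camera images.
- dispenser: white formula dispenser, fixed: a low grey-topped deck 200 (x) x 300 (y) mm, its top 100 mm above the counter, carries the counter knob and, 125 mm to the right of it (-y), the lock. The clear hopper tower, 240 mm tall, begins 120 mm left (+y) of the knob. Origin on the counter below the deck, 50 mm right of the knob's axis and 75 mm left of the lock's; x away from the robot, z up
- counter_grip (a point): the scoop counter knob: a black bar grip 42 mm long, 14 mm thick and 32 mm tall standing on a 44 mm disc. This point is on the knob's vertical axis, 37 mm above the deck and 7 mm below the bar's top. Its x axis runs along the bar and turns with the knob (a white tick marks the -x half); z is up
- counter (a joint): angle of the counter knob in rad: 0 at its zero stop (white tick at the long mark on the robot's side of the scale), growing as it turns clockwise seen from above; starts between 0.6 and 1.5. It turns with a light steady friction of 0.03 N m and stays where it is left
- lock_mouth (a point): centre of the key slot, at the top of the lock's fixed steel face plate, 134 mm above the counter. z is up; the slot is 21.5 mm long along x and 8 mm wide along y, with a 2 mm chamfer. With the key fully home its shoulder rests on the face plate and its tip is 30 mm below this point
- lock_body: the lock's housing: a steel square 56 x 56 mm and 34 mm tall, on the deck; origin at the centre of its underside. The face plate is 10 mm thick; in the turning barrel below it two pairs of sticky spring pins, 18 and 23 mm below the mouth, squeeze the key from both sides and resist with up to about 10 N. The key can turn only once its bit is wholly below the face plate
- lock (a joint): angle of the lock barrel in rad: 0 at rest with its slot in line with the face plate's, growing clockwise seen from above, stop at 1.45. A spring turns it back (about 0.06 N m at a quarter turn). The key has some play in it: the barrel follows up to about 0.2 rad behind the key, so turn the key by 90 to 96 degrees
- key_grip (a point): centre of the key's grey plastic bow: 34 mm wide along its x, 10 mm thick along its y, 44 mm tall. The key starts upright, bit down, in its rest; z is up along the key. It weighs about 45 g and is the same turned half round about z. In the rest its bit is 30 mm deep, so lift it by 35 mm or more to clear
- key: the same key; origin at the tip of its bit, 58 mm below the centre of the bow, axes as at the bow. From the tip up: a flat steel double bit 18 mm wide (x), 5 mm thick (y), 16 mm tall with a rounded nose; a round 6 mm shank; the shoulder disc; the bow
- key_shoulder (a point): centre of the underside of the key's shoulder, a steel disc 22 mm in diameter and 6 mm thick; 28 mm below the centre of the bow, 30 mm above the tip
- key_rest: the key's wooden rest, a fixed block 66 x 56 mm and 44 mm tall with a slot in its top along its x, in which the key stands with its shoulder on the block's top; origin at the centre of its underside
- scoop: white plastic powder scoop, 130 mm long along its y, 26 mm tall; origin on the counter near its middle
- teaspoon: flat-lying stainless teaspoon, 120 mm long along its y, 6 mm thick; origin on the counter near its middle
- collar: hard silicone bottle collar, a ring of 52 mm diameter and 18 mm height; origin at the centre of its underside
Things that resemble listed ones, but are neither listed nor needed, are in the scene too. What is meant by the key is not blue or orange, and is the smaller of those in its own colour.

How it is judged:
By the outcome, as a careful person would: the job done as asked, in the order asked, and still so for the second after the job is handed in, while the arm keeps its last pose, push and grip.
It also fails if it takes over 67 s, if anything falls off the work surface, if the arm or the gripper's body presses on something with over 40 N, if the wrist force passes 120 N, or if a joint passes its speed limit or range.

## Working session

There is one attempt and no reset: what is moved stays moved. The work goes in short steps, Python scripts to look and compute and a shell command to move; the robot and the scene stay as the last step left them, time stands still between calls to the robot, and variables do not carry over. Pictures are saved under pics/ and viewed, about 8 in all and at most 12, crops included, and the job is handed in when it is done.

```bash
mkdir -p pics; cat > h.py <<'E'
import numpy as np, cv2
from scipy.spatial.transform import Rotation as R
from workcell import bot, vision
def cal(n):
    c=vision.get_calibration(n)
    K=np.array([[c['fx'],0,c['cx']],[0,c['fy'],c['cy']],[0,0,1.]])
    return K,np.array(c['rvec'],float),np.array(c['tvec'],float)
def ray(c,px):
    K,rv,t=c; M=cv2.Rodrigues(rv)[0]
    return -M.T@t, M.T@np.linalg.inv(K)@np.array([px[0],px[1],1.])
def onz(c,px,z):
    o,d=ray(c,px); return o+d*(z-o[2])/d[2]
def proj(c,p): return cv2.projectPoints(np.array(p,float).reshape(-1,3),c[1],c[2],c[0],None)[0].reshape(-1,2)
def shot(n,f):
    c=cal(n); im=cv2.cvtColor(vision.camera(n),cv2.COLOR_RGB2BGR); cv2.imwrite(f'pics/{f}.png',im); np.savez(f'pics/{f}.npz',K=c[0],rv=c[1],t=c[2]); return im
def load(f):
    z=np.load(f'pics/{f}.npz'); return cv2.imread(f'pics/{f}.png'),(z['K'],z['rv'],z['t'])
E
python3 - <<'E'
from h import *
o=bot.get_obs(); print({k:np.round(v,3) for k,v in o.items()})
for n in('top','side'): shot(n,n+'0'); c=cal(n); print(n,c[0][0,0],(-cv2.Rodrigues(c[1])[0].T@c[2]).round(3))
E
```

```text
{'time': np.float64(0.0), 'q': array([-7.5458e+01,  5.0110e+00,  1.0034e+01,  9.5102e+01,  1.0000e-03,
        9.0001e+01]), 'qd': array([ 0.072,  0.054,  0.076,  0.051, -0.095, -0.016]), 'joint_efforts': array([-1.0000e-03, -5.2038e+01,  4.6481e+01,  1.6000e-02, -0.0000e+00,
        0.0000e+00]), 'ee_pos': array([ 0.138, -0.532,  0.242]), 'tcp_rot': array([-8.9999e+01,  7.9000e-02, -7.5459e+01]), 'wrist_force': array([-0.453,  0.267,  0.566]), 'torque': array([ 0.005,  0.041, -0.007]), 'opening': np.float64(0.085)}
top 394.5938069443647 [ 0.372 -0.111  0.977]
side 473.08385238268426 [ 0.309 -0.87   0.755]
```

View pics/top0.png

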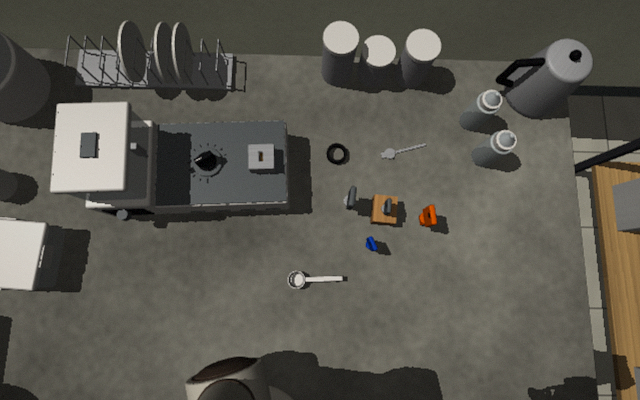

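View pics/side0.png

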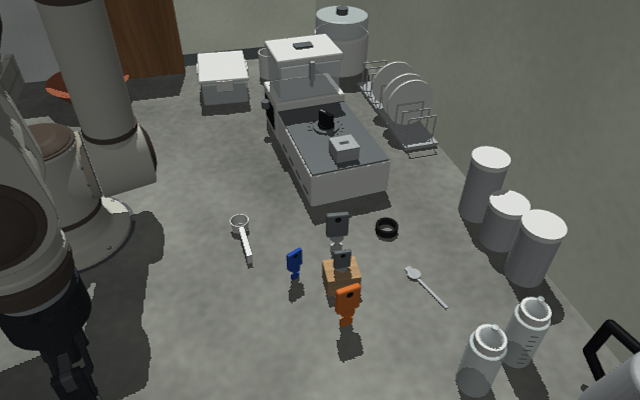

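The top view shows the knob at (207,160), the lock at (261,156), and the wooden rest at (385,209) with a grey key at (388,205). These could be taken for the key: a larger grey one standing at (350,197), blue at (371,243), orange at (428,215), and grey in the rest at (388,205). I choose the one in the rest, and will check it in a close crop.

```bash
python3 - <<'E'
from h import *
t,ct=load('top0'); s,cs=load('side0')
f=lambda im,x,y,w,h,k:cv2.resize(im[y:y+h,x:x+w],None,fx=k,fy=k,interpolation=cv2.INTER_CUBIC)
A=f(t,180,130,100,60,4); B=f(t,335,175,100,60,4); C=f(s,290,200,80,60,5); D=f(s,300,100,80,60,5)
cv2.imwrite('pics/crop0.png',np.vstack([np.hstack([A,B]),np.hstack([C,D])]))
for n,p,z in[('knob',(207,160),.13),('lock',(261,156),.134),('key',(388,204),.12),('rest',(385,209),.044),('bigkey',(350,197),.05),('hoppertop',(90,145),.24)]: print(n,onz(ct,p,z).round(3))
E
```

```text
knob [0.615 0.117 0.13 ]
lock [ 0.625 -0.002  0.134]
key [ 0.525 -0.285  0.12 ]
rest [ 0.527 -0.293  0.044]
bigkey [ 0.553 -0.208  0.05 ]
hoppertop [0.608 0.312 0.24 ]
```

View pics/crop0.png

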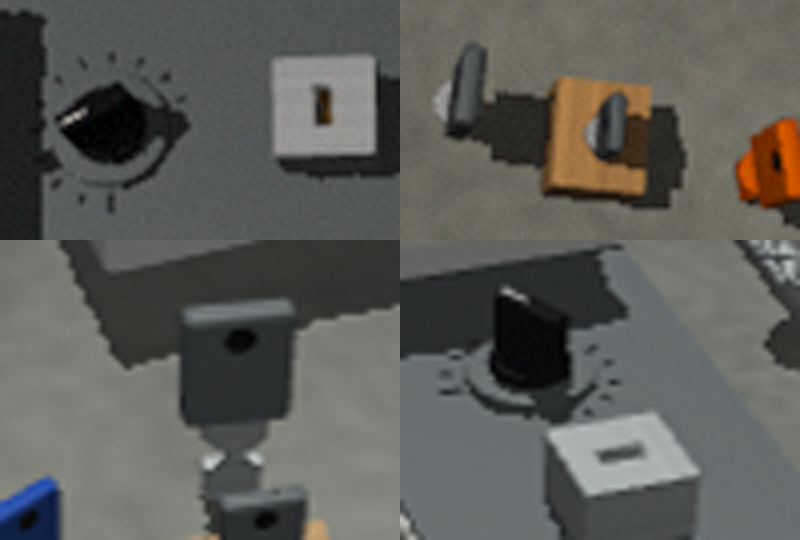

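The crop confirms the choice: the grey key in the wooden rest has a smaller bow than the grey key standing free at (350,197). The knob's white tick points left and slightly towards the robot, so it sits at about 70–80°.

```bash
cat >> h.py <<'E'
def pose():
    o=bot.get_obs(); return np.array(o['ee_pos']),R.from_euler('xyz',o['tcp_rot'],degrees=True)
def delta(target,yaw):
    p,r=pose(); d=r.inv().apply(np.array(target)-p); q=r.inv()*R.from_euler('xyz',[-90,0,yaw],degrees=True)
    print('shift',d.round(4),'rot',q.as_rotvec().round(4),'now',p.round(4),r.as_euler('xyz',degrees=True).round(2))
E
python3 - <<'E'
from h import *
c=cal('wrist'); M=cv2.Rodrigues(c[1])[0]; p,r=pose()
print(r.inv().apply(-M.T@c[2]-p).round(3), r.inv().apply(M[2]).round(3), r.inv().apply(M[0]).round(3), c[0][0,0])
delta([.59,.08,.33],10)
E
```

```text
[-0.    -0.131  0.082] [-0.     0.948 -0.319] [1. 0. 0.] 282.3846984002638
shift [-0.4792 -0.0878  0.5912] rot [-9.0000e-04 -1.4915e+00 -9.0000e-04] now [ 0.1381 -0.5322  0.2417] [-9.000e+01  7.000e-02 -7.546e+01]
```

```bash
T="-0.24 -0.088 0.296 0 -0.75 0"; python3 -m crank '-0.03 -0.04 0.03 0 -0.1 0;-0.06 -0.07 0.07 0 -0.2 0;-0.09 -0.088 0.11 0 -0.3 0;-0.12 -0.088 0.145 0 -0.4 0;-0.15 -0.088 0.18 0 -0.5 0;-0.18 -0.088 0.22 0 -0.6 0;-0.21 -0.088 0.26 0 -0.7 0;-0.24 -0.088 0.296 0 -0.75 0'; python3 -c "
from h import *
print(bot.get_obs()['q'].round(1)); delta([.59,.08,.33],10)"
```

```text
time: 0.9
ee_pos: [0.3609, -0.2297, 0.3301]
tcp_rot: [-90.0, -0.0, -32.3]
wrist_force: [0.7, -0.3, 0.3]
opening: 0.0858
[-32.5  -8.6   6.9 105.4  -0.   89.8]
shift [2.820e-02 1.000e-04 3.842e-01] rot [ 0.    -0.738  0.   ] now [ 0.3609 -0.2297  0.3301] [-90.    -0.   -32.29]
```

```bash
python3 -m crank '0.004 0 0.048 0 -0.1 0;0.007 0 0.096 0 -0.2 0;0.01 0 0.144 0 -0.3 0;0.014 0 0.192 0 -0.4 0;0.018 0 0.24 0 -0.5 0;0.021 0 0.288 0 -0.6 0;0.025 0 0.336 0 -0.7 0;0.028 0 0.384 0 -0.738 0'; python3 - <<'E'
from h import *
print(bot.get_obs()['q'].round(1), pose()[0]); im=shot('wrist','w1')
E
```

```text
time: 1.7
ee_pos: [0.5909, 0.0793, 0.3299]
tcp_rot: [-90.0, 0.0, 10.0]
wrist_force: [0.4, -1.5, 0.4]
opening: 0.0851
[  7.6  15.1  31.7 106.6  -0.   87.6] [0.59085648 0.07928533 0.32986221]
```

View pics/w1.png

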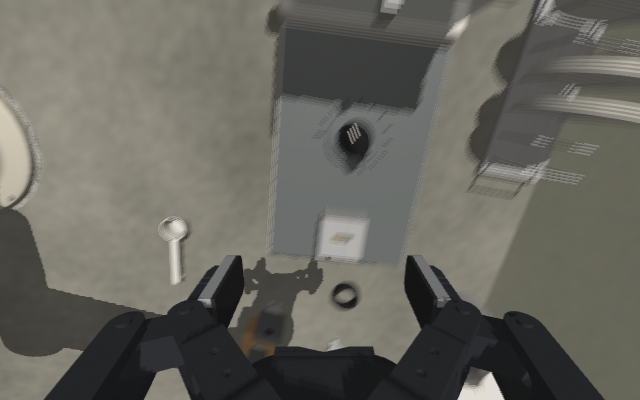

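The wrist view shows the knob at (353,140) and the lock at (342,238), but it is blurred because the arm was still moving. I'll take it again now that it has settled, and measure.

```bash
python3 -m crank '0 0 0 0 0 0;0 0 0 0 0 0'; python3 - <<'E'
from h import *
im=shot('wrist','w2'); _,c=load('w2')
cv2.imwrite('pics/w2c.png',cv2.resize(im[90:270,260:450],None,fx=3.2,fy=3.2,interpolation=cv2.INTER_CUBIC))
E
```

```text
time: 1.95
ee_pos: [0.5899, 0.0774, 0.3297]
tcp_rot: [-90.0, 0.1, 9.8]
wrist_force: [-0.1, 0.1, 0.3]
opening: 0.0852
```

View pics/w2c.png

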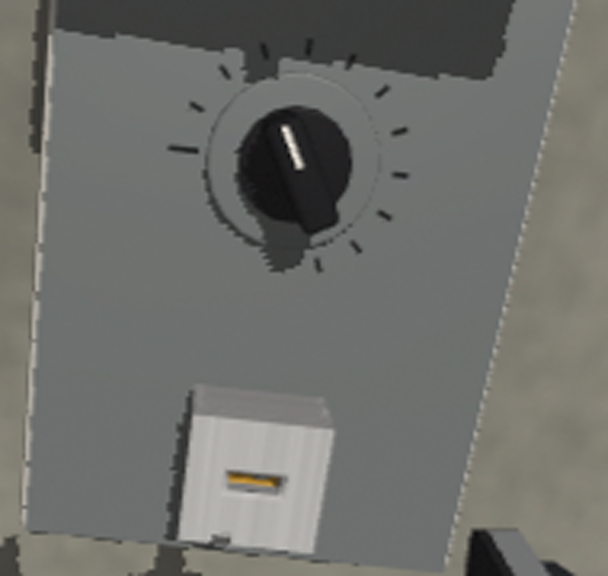

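The knob, its scale and the lock are now sharp. In the crop the tick runs (286,126)–(299,166), the long zero mark is at (183,149), the slot runs (227,478)–(285,487), and the lock's corners are (191,418), (335,430), (316,553) and (178,541).

```bash
python3 - <<'E'
from h import *
_,c=load('w2'); g=lambda x,y,z:onz(c,(260+(x+.5)/3.2-.5,90+(y+.5)/3.2-.5),z)[:2]
ang=lambda v:np.degrees(np.arctan2(v[1],v[0])).round(1)
L=np.array([g(*p,.134) for p in[(191,418),(335,430),(316,553),(178,541)]]); print('lock',L.mean(0).round(4),'sides',np.linalg.norm(np.roll(L,-1,0)-L,axis=1).round(3),ang(L[1]-L[0]),ang(L[2]-L[3]),ang(L[0]-L[3]),ang(L[1]-L[2]))
s=g(227,478,.134),g(285,487,.134); print('slot',np.mean(s,0).round(4),np.linalg.norm(s[1]-s[0]).round(4),ang(s[1]-s[0]))
d=[g(*p,.1) for p in[(27,530),(445,570),(50,30),(573,0)]]; print('deck front',ang(d[1]-d[0]),np.linalg.norm(d[1]-d[0]).round(3),'left edge',ang(d[2]-d[0]),'right',ang(d[3]-d[1]))
t=g(286,126,.144),g(299,166,.144); print('tick',np.array(t).round(4),ang(t[1]-t[0]))
# disc from scale marks: long mark centre (183,149), groove circle centre
k=[g(x,y,.1) for x,y in[(183,149),(196,106),(224,72),(265,51),(309,47),(351,61),(382,91),(400,131),(400,175),(385,215),(355,247),(318,265)]]
k=np.array(k); A=np.c_[2*k,np.ones(12)]; r=np.linalg.lstsq(A,(k**2).sum(1),rcond=None)[0]; print('knob centre',r[:2].round(4),'rad',np.linalg.norm(k-r[:2],axis=1).round(4))
print('zero mark dir',ang(k[0]-r[:2]),'tick mid from axis',(np.mean(t,0)-r[:2]).round(4))
# dispenser geometry: knob->lock
v=s[0]/2+s[1]/2-r[:2]; print('knob-lock',np.linalg.norm(v).round(4),ang(v))
# rest in top view
im,ct=load('top0'); h=cv2.cvtColor(im,cv2.COLOR_BGR2HSV); sub=h[170:240,360:415]
m=((sub[...,1]>90)&(sub[...,2]>60)&(sub[...,0]>8)&(sub[...,0]<22)).astype(np.uint8)
cn=max(cv2.findContours(m,0,2)[0],key=cv2.contourArea); b=cv2.boxPoints(cv2.minAreaRect(cn))+[360,170]
P=np.array([onz(ct,q,.044) for q in b]); print('rest box',P.mean(0).round(3),np.linalg.norm(np.roll(P,-1,0)-P,axis=1).round(3),ang(P[1]-P[0]))
E
```

```text
lock [ 0.6239 -0.0012] sides [0.057 0.055 0.057 0.055] 4.7 4.2 94.0 94.3
slot [0.6239 0.0008] 0.0236 0.1
deck front 3.6 0.191 left edge 93.9 right 93.5
tick [[0.6072 0.1396]
 [0.6143 0.1272]] -60.2
knob centre [0.6166 0.1239] rad [0.0431 0.0432 0.0432 0.0429 0.043  0.0432 0.043  0.0432 0.043  0.0432
 0.043  0.043 ]
zero mark dir -176.8 tick mid from axis [-0.0059  0.0095]
knob-lock 0.1232 -86.6
rest box [ 0.528 -0.29   0.044] [0.069 0.063 0.07  0.062] -3.7
```

```bash
python3 - <<'E'
from h import *
delta([.6166,.1239,.129],31)
E
```

```text
shift [0.0346 0.2014 0.0418] rot [ 1.000e-04 -3.707e-01 -3.000e-04] now [0.5897 0.0768 0.3304] [-9.001e+01  1.000e-02  9.760e+00]
```

```bash
python3 -m crank '0.01 0.02 0.012 0 -0.1 0;0.02 0.04 0.024 0 -0.2 0;0.034 0.06 0.041 0 -0.3 0;0.034 0.095 0.041 0 -0.37 0;0.034 0.13 0.041 0 -0.37 0;0.034 0.13 0.041 0 -0.37 0;0.034 0.13 0.041 0 -0.37 0;0.034 0.13 0.041 0 -0.37 0' 0 40; python3 - <<'E'
from h import *
delta([.6166,.1239,.129],31)
im=shot('wrist','w3')
cv2.imwrite('pics/w3c.png',im[100:400,120:520])
E
```

```text
time: 2.8
ee_pos: [0.6172, 0.1231, 0.2035]
tcp_rot: [-90.1, -0.2, 30.9]
wrist_force: [-0.5, 0.4, -0.2]
opening: 0.0425
shift [-0.0004  0.0745  0.0011] rot [ 0.0014 -0.0012  0.0038] now [0.6172 0.1231 0.2035] [-90.08  -0.22  30.93]
```

View pics/w3c.png

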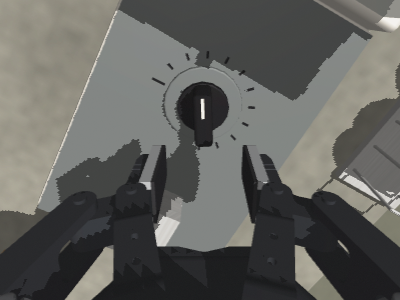

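The bar stands vertical in the view and is centred between the jaws. I'll go down, close, then turn.

```bash
python3 -m crank '0 0.03 0.001 0 0 0;0 0.055 0.001 0 0 0;0 0.07 0.001 0 0 0;0 0.075 0.001 0 0 0;0 0.075 0.001 0 0 0'; python3 -m crank '0 0 0 0 0 0;0 0 0 0 0 0;0 0 0 0 0 0;0 0 0 0 0 0' 1 40; python3 -m crank '0 0 0 0 -0.14 0;0 0 0 0 -0.28 0;0 0 0 0 -0.42 0;0 0 0 0 -0.56 0;0 0 0 0 -0.70 0;0 0 0 0 -0.84 0;0 0 0 0 -0.98 0;0 0 0 0 -1.06 0'; python3 -c "
from h import *
print(bot.get_obs()['torque'],bot.get_obs()['q'].round(1))"
```

```text
time: 3.35
ee_pos: [0.6162, 0.1244, 0.1259]
tcp_rot: [-90.0, -0.0, 31.0]
wrist_force: [-0.3, 0.2, 0.4]
opening: 0.0422
time: 3.75
ee_pos: [0.616, 0.1243, 0.1269]
tcp_rot: [-90.0, -0.0, 31.0]
wrist_force: [-5.7, -1.8, 5.9]
opening: 0.0128
time: 4.55
ee_pos: [0.6154, 0.1235, 0.1269]
tcp_rot: [-90.0, 0.1, 92.0]
wrist_force: [-7.3, -5.3, 8.6]
opening: 0.0132
[-1.10834341  1.55125121 -0.01563185] [11.4 14.9  8.7 83.8 -0.1  9.4]
```

```bash
for i in 1; do python3 -m crank '0 0 0 0 -0.03 0;0 0 0 0 -0.05 0;0 0 0 0 -0.05 0;0 0 0 0 -0.05 0'; python3 -c "
from h import *
print(bot.get_obs()['torque'],pose()[1].as_euler('xyz',degrees=True))"; done
```

```text
time: 4.95
ee_pos: [0.6154, 0.1234, 0.1269]
tcp_rot: [-90.0, 0.1, 94.5]
wrist_force: [-8.0, -6.5, 7.0]
opening: 0.0132
[-1.00324343  1.64312184 -0.90814173] [-8.99773604e+01  7.57514076e-02  9.44840595e+01]
```

The torque jumped to -0.9 N m, so the knob is at its stop. I'll release and rise.

```bash
python3 -m crank '0 0 0 0 0 0;0 0 0 0 0 0;0 0 0 0 0 0;0 0 0 0 0 0' 0 40; python3 -m crank '0 -0.03 0 0 0 0;0 -0.07 0 0 0 0;0 -0.11 0 0 0 0;0 -0.11 0 0 0 0;0 -0.11 0 0 0 0;0 -0.11 0 0 0 0'; python3 - <<'E'
from h import *
im=shot('wrist','w4'); _,c=load('w4')
p=proj(c,[.6166,.1239,.144])[0]; print(p)
x,y=p.astype(int); cv2.imwrite('pics/w4c.png',cv2.resize(im[max(0,y-70):y+70,max(0,x-80):x+80],None,fx=3,fy=3))
# key bow & rest from top/side pictures
delta([.52,-.27,.28],86)
E
```

```text
time: 5.35
ee_pos: [0.6162, 0.1246, 0.1253]
tcp_rot: [-90.0, -0.0, 94.6]
wrist_force: [0.3, 0.4, 0.2]
opening: 0.0426
time: 5.95
ee_pos: [0.6158, 0.1245, 0.2341]
tcp_rot: [-89.9, 0.0, 94.6]
wrist_force: [0.0, 0.1, -0.0]
opening: 0.0425
[322.25199068 210.02327059]
shift [-0.3855 -0.0459  0.1271] rot [-0.0022  0.1501 -0.0004] now [0.6157 0.1244 0.2338] [-8.987e+01  1.000e-02  9.460e+01]
```

View pics/w4c.png

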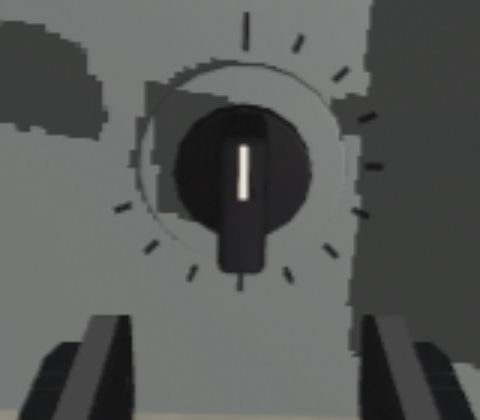

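The tick sits at the long mark, so the knob is at zero. Next, over to the key.

```bash
python3 -m crank '-0.048 -0.01 0.014 0 0.03 0;-0.096 -0.02 0.03 0 0.06 0;-0.144 -0.03 0.045 0 0.09 0;-0.192 -0.04 0.06 0 0.12 0;-0.24 -0.045 0.078 0 0.15 0;-0.288 -0.045 0.095 0 0.15 0;-0.336 -0.045 0.11 0 0.15 0;-0.385 -0.045 0.127 0 0.15 0'; python3 -m crank '0 0 0 0 0 0;0 0 0 0 0 0;0 0 0 0 0 0;0 0 0 0 0 0;0 0 0 0 0 0'; python3 - <<'E'
from h import *
im=shot('wrist','w5'); _,c=load('w5'); print(proj(c,[[.525,-.29,.094],[.528,-.29,.044]]), bot.get_obs()['q'].round(1))
x,y=proj(c,[.525,-.29,.094])[0].astype(int); x0,y0=max(0,x-130),max(0,y-100); print(x0,y0)
cv2.imwrite('pics/w5c.png',cv2.resize(im[y0:y0+200,x0:x0+260],None,fx=3,fy=3,interpolation=cv2.INTER_CUBIC))
E
```

```text
time: 6.8
ee_pos: [0.5216, -0.2619, 0.2792]
tcp_rot: [-89.9, -0.0, 86.0]
wrist_force: [1.4, 0.6, -0.2]
opening: 0.0425
time: 7.3
ee_pos: [0.5231, -0.259, 0.2803]
tcp_rot: [-90.0, -0.0, 86.1]
wrist_force: [-0.1, 0.5, -0.6]
opening: 0.0427
[[296.61451577 183.49069892]
 [300.22407367 175.78741037]] [-26.4  10.9  20.9 100.    0.  -22.5]
166 83
```

View pics/w5c.png

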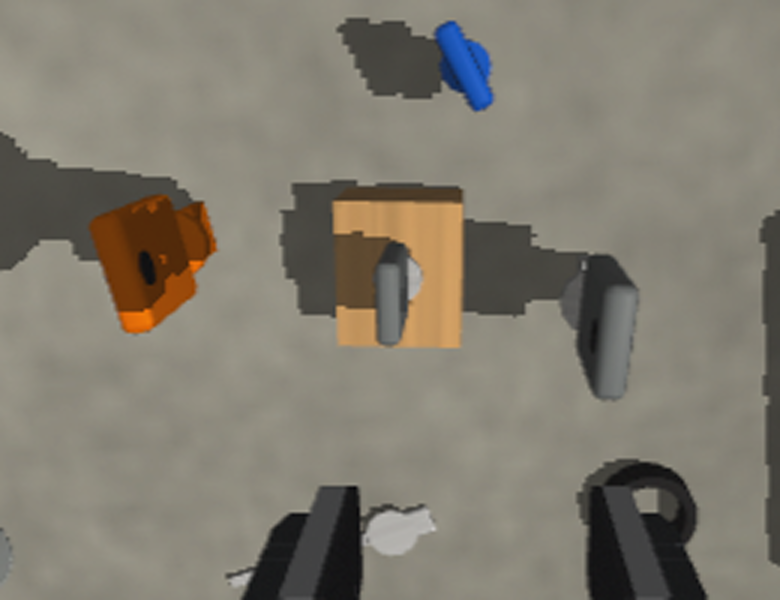

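The smaller grey key stands upright in the rest. In the crop its bow top spans x 377–402 and y 263–343, and the rest's top corners are (334,200), (463,200), (462,347) and (338,346).

```bash
python3 - <<'E'
from h import *
_,c=load('w5'); g=lambda x,y,z:onz(c,(166+(x+.5)/3-.5,83+(y+.5)/3-.5),z)[:2]
ang=lambda v:np.degrees(np.arctan2(v[1],v[0])).round(1)
L=np.array([g(*p,.044) for p in[(334,200),(463,200),(462,347),(338,346)]]); print('rest',L.mean(0).round(4),np.linalg.norm(np.roll(L,-1,0)-L,axis=1).round(3),ang(L[2]-L[1]),ang(L[3]-L[0]),ang(L[1]-L[0]))
a,b=g(391,264,.094),g(388,342,.094); print('bow',((a+b)/2).round(4),np.linalg.norm(b-a).round(4),ang(b-a)); w=g(377,303,.094)-g(402,303,.094); print('thick',np.linalg.norm(w).round(4))
E
```

```text
rest [ 0.526  -0.2918] [0.056 0.067 0.057 0.066] -4.5 -5.3 86.1
bow [ 0.5254 -0.2913] 0.0313 -7.8
thick 0.0097
```

```bash
python3 - <<'E'
from h import *
delta([.5256,-.2915,.069],85.2)
E
```

```text
shift [-0.0321  0.2113 -0.0048] rot [-0.      0.0156  0.0001] now [ 0.523  -0.2592  0.2803] [-90.    -0.    86.09]
```

```bash
python3 -m crank '-0.02 0.03 -0.003 0 0.016 0;-0.032 0.06 -0.005 0 0.016 0;-0.032 0.1 -0.005 0 0.016 0;-0.032 0.14 -0.005 0 0.016 0;-0.032 0.14 -0.005 0 0.016 0;-0.032 0.14 -0.005 0 0.016 0;-0.032 0.14 -0.005 0 0.016 0'; python3 -c "
from h import *
delta([.5256,-.2915,.069],85.2)"
```

```text
time: 8.05
ee_pos: [0.5266, -0.2927, 0.1433]
tcp_rot: [-90.2, 0.1, 85.1]
wrist_force: [0.5, 0.4, 0.3]
opening: 0.0426
shift [0.0012 0.0743 0.0013] rot [ 0.0034 -0.0015 -0.0015] now [ 0.5266 -0.2927  0.1433] [-9.020e+01  9.000e-02  8.512e+01]
```

```bash
python3 -m crank '0.001 0.03 0 0 0 0;0.001 0.055 0 0 0 0;0.001 0.07 0 0 0 0;0.001 0.072 0 0 0 0;0.001 0.072 0 0 0 0'; python3 -m crank '0 0 0 0 0 0;0 0 0 0 0 0;0 0 0 0 0 0;0 0 0 0 0 0;0 0 0 0 0 0' 1 60;  python3 -c "
from h import *
delta([.5256,-.2915,.069],85.2);print(bot.get_obs()['torque'])"
```

```text
time: 8.55
ee_pos: [0.5261, -0.2917, 0.0697]
tcp_rot: [-90.1, 0.0, 85.1]
wrist_force: [1.1, -0.8, -0.5]
opening: 0.0428
time: 9.05
ee_pos: [0.5261, -0.2919, 0.0696]
tcp_rot: [-90.1, 0.1, 85.1]
wrist_force: [-0.2, -0.7, 4.7]
opening: 0.0093
shift [0.0003 0.0006 0.0005] rot [ 0.0019 -0.0021 -0.0009] now [ 0.5261 -0.2919  0.0696] [-9.011e+01  5.000e-02  8.508e+01]
[-0.09556138  0.02835122  0.00420951]
```

The key is gripped with hardly any side force. I'll lift it straight up first, then carry it across.

```bash
python3 -m crank '0 -0.015 0 0 0 0;0 -0.035 0 0 0 0;0 -0.07 0 0 0 0;0 -0.11 0 0 0 0;0 -0.15 0 0 0 0;0 -0.16 0 0 0 0;0 -0.16 0 0 0 0;0 -0.16 0 0 0 0';  python3 -c "
from h import *
delta([.6245,-.0008,.22],94);print(bot.get_obs()['torque'],bot.get_obs()['opening'])"
```

```text
time: 9.85
ee_pos: [0.5253, -0.2913, 0.2272]
tcp_rot: [-89.9, -0.0, 85.1]
wrist_force: [-0.6, 1.2, -1.0]
opening: 0.0093
shift [ 0.2979  0.0073 -0.074 ] rot [-0.0012 -0.1556  0.0008] now [ 0.5253 -0.2913  0.2272] [-8.993e+01 -4.000e-02  8.509e+01]
[-0.00474235 -0.00529344  0.01096849] 0.009269561741993183
```

```bash
python3 -m crank '0.03 0 -0.008 0 -0.02 0;0.075 0 -0.018 0 -0.04 0;0.12 0 -0.03 0 -0.06 0;0.165 0 -0.041 0 -0.08 0;0.21 0 -0.052 0 -0.1 0;0.25 0 -0.062 0 -0.13 0;0.28 0.003 -0.07 0 -0.15 0;0.298 0.007 -0.074 0 -0.156 0'; python3 -m crank '0.0 0 0 0 0 0;0 0 0 0 0 0;0 0 0 0 0 0;0 0 0 0 0 0;0 0 0 0 0 0';python3 - <<'E'
from h import *
delta([.6245,-.0008,.22],94)
im=shot('wrist','w6'); s=shot('side','s6'); c=cal('side'); cw=cal('wrist'); L=[.6245,-.0008,.134]
x,y=proj(c,L)[0].astype(int); u,v=proj(cw,L)[0].astype(int); print(x,y,u,v)
f=lambda im,x,y,k:cv2.resize(im[max(0,y-60):y+40,max(0,x-50):x+50],(400,400),interpolation=cv2.INTER_CUBIC)
cv2.imwrite('pics/c6.png',np.hstack([f(s,x,y-8,4),f(im,u,v,4)]))
E
```

```text
time: 10.65
ee_pos: [0.6247, 0.0015, 0.2189]
tcp_rot: [-89.8, -0.0, 94.2]
wrist_force: [-0.2, -0.1, -0.7]
opening: 0.009
time: 11.15
ee_pos: [0.6247, -0.0019, 0.2215]
tcp_rot: [-90.0, 0.0, 93.9]
wrist_force: [0.7, -0.5, -1.4]
opening: 0.0093
shift [0.0011 0.0015 0.0001] rot [ 0.0004 -0.001  -0.0001] now [ 0.6247 -0.0019  0.2215] [-9.002e+01  1.000e-02  9.394e+01]
344 142 323 209
```

View pics/c6.png

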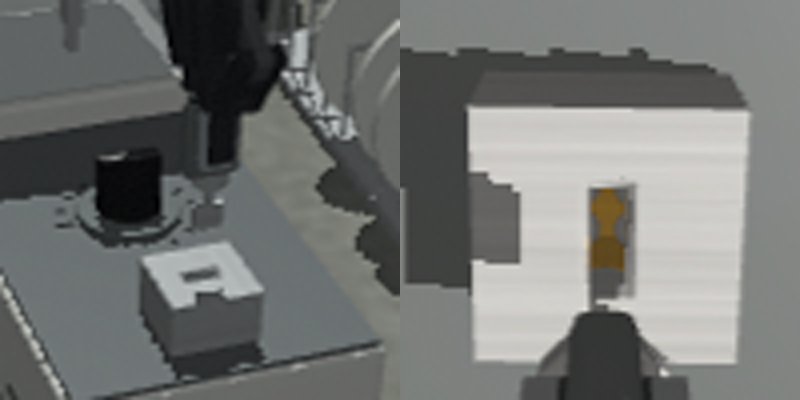

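Left: the key hangs upright, bit down, above the lock. Right: the slot in the crop runs x 588–635 and y 187–297 (centre about (612,242)), and the key's bow is centred at about x 604.

```bash
python3 - <<'E'
from h import *
im,c=load('w6'); p,r=pose(); print(c[0][:2,2])
g=lambda x,y,z:onz(c,(273+(x-400+.5)/4-.5,149+(y+.5)/4-.5),z)
for n,q in dict(slot=(612,242),sl=(588,242),sr=(635,242),st=(612,187),sb=(612,298)).items():
    w=g(*q,.134); print(n,w.round(4),'tool',r.inv().apply(w-p).round(4))
L=np.array([g(*q,.134) for q in[(469,107),(750,107),(737,362),(473,362)]]);print(L.mean(0).round(4),np.linalg.norm(np.roll(L,-1,0)-L,axis=1).round(3))
print('bow',r.inv().apply(g(604,315,p[2]+.024)-p).round(4))
sub=im[215:330,255:395]; cv2.imwrite('pics/c7.png',cv2.resize(sub,None,fx=5,fy=5,interpolation=cv2.INTER_CUBIC))
E
```

```text
[323.74942963 200.48767635]
slot [6.236e-01 3.000e-04 1.340e-01] tool [0.0018 0.0875 0.001 ]
sl [ 0.624  -0.0047  0.134 ] tool [-0.0031  0.0875  0.001 ]
sr [0.6233 0.005  0.134 ] tool [0.0066 0.0875 0.001 ]
st [ 6.118e-01 -6.000e-04  1.340e-01] tool [0.0018 0.0875 0.0129]
sb [0.6362 0.0011 0.134 ] tool [ 0.0019  0.0875 -0.0115]
[ 0.6231 -0.0008  0.134 ] [0.056 0.056 0.057 0.056]
bow [ 0.0002 -0.024   0.0345]
```

View pics/c7.png

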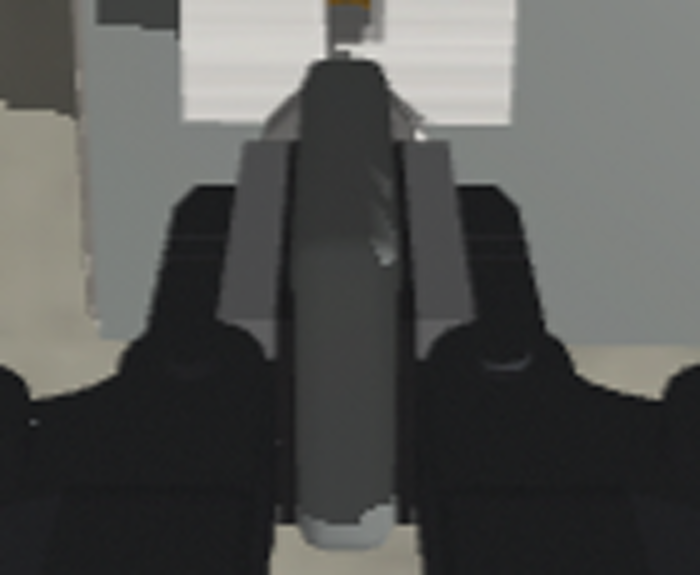

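```bash
python3 -m crank '0.0013 0.01 0.001 0 0 0;0.0013 0.022 0.001 0 0 0;0.0013 0.022 0.001 0 0 0;0.0013 0.027 0.001 0 0 0;0.0013 0.032 0.001 0 0 0;0.0013 0.037 0.001 0 0 0;0.0013 0.037 0.001 0 0 0;0.0013 0.037 0.001 0 0 0'; python3 -c "
from h import *
delta([.6234,-.0004,.1596],94);print(bot.get_obs()['torque'].round(3),bot.get_obs()['wrist_force'].round(2))"
```

```text
time: 12.05
ee_pos: [0.6236, 0.0002, 0.1842]
tcp_rot: [-90.0, 0.0, 94.0]
wrist_force: [-0.3, -1.2, -1.2]
opening: 0.0093
shift [-0.0006  0.0246  0.0002] rot [-0.0003  0.0003 -0.0002] now [6.236e-01 2.000e-04 1.842e-01] [-8.998e+01  1.000e-02  9.402e+01]
[-0.326  0.052 -0.029] [-0.3  -1.16 -1.22]
```

The tip is about 5 mm inside the slot and the forces are near zero. I'll push on in stages.

```bash
python3 -m crank '0 0.004 0 0 0 0;0 0.008 0 0 0 0;0 0.012 0 0 0 0;0 0.014 0 0 0 0;0 0.014 0 0 0 0'; python3 -m crank '0 0.003 0 0 0 0;0 0.006 0 0 0 0;0 0.008 0 0 0 0;0 0.008 0 0 0 0;0 0.008 0 0 0 0';python3 -c "
from h import *
delta([.6234,-.0004,.1596],94);print(bot.get_obs()['torque'].round(3),bot.get_obs()['wrist_force'].round(2))"
```

```text
time: 12.55
ee_pos: [0.6239, -0.0004, 0.1702]
tcp_rot: [-90.0, 0.1, 94.0]
wrist_force: [1.9, -4.4, -0.2]
opening: 0.0092
time: 13.05
ee_pos: [0.6242, -0.0003, 0.1623]
tcp_rot: [-90.1, 0.1, 94.0]
wrist_force: [2.4, -4.6, 1.2]
opening: 0.0095
shift [-0.0001  0.0027  0.0008] rot [ 0.0013 -0.     -0.0013] now [ 6.242e-01 -3.000e-04  1.623e-01] [-9.007e+01  7.000e-02  9.400e+01]
[-1.327 -0.598  0.01 ] [ 2.41 -4.6   1.15]
```

```bash
python3 -m crank '-0.0008 0.0015 -0.0004 0 0 0;-0.0008 0.003 -0.0004 0 0 0;-0.0008 0.003 -0.0004 0 0 0';python3 -m crank '0 0.001 0 0 0 0;0 0.002 0 0 0 0;0 0.002 0 0 0 0';python3 -c "
from h import *
print(bot.get_obs()['torque'].round(3),bot.get_obs()['wrist_force'].round(2),pose()[0],bot.get_obs()['opening'])
s=shot('side','s8'); im=shot('wrist','w8'); L=[.6235,-.0008,.134]; c=cal('side'); x,y=proj(c,L)[0].astype(int)
u=im[200:330,250:395]
cv2.imwrite('pics/c8.png',np.hstack([cv2.resize(s[y-50:y+30,x-40:x+40],(400,400),interpolation=2),cv2.resize(u,(400,359))[:,:] if 0 else cv2.resize(u,(400,400),interpolation=2)]))"
```

```text
time: 13.35
ee_pos: [0.6245, -0.0005, 0.1596]
tcp_rot: [-90.1, 0.0, 94.0]
wrist_force: [1.3, -3.1, 5.3]
opening: 0.0097
time: 13.65
ee_pos: [0.6245, -0.0005, 0.1595]
tcp_rot: [-90.2, 0.0, 94.0]
wrist_force: [-3.9, -2.8, 16.0]
opening: 0.009
[-0.774  0.682  0.022] [-3.86 -2.84 15.96] [ 6.24498910e-01 -5.18755620e-04  1.59495421e-01] 0.009039092969143606
```

View pics/c8.png

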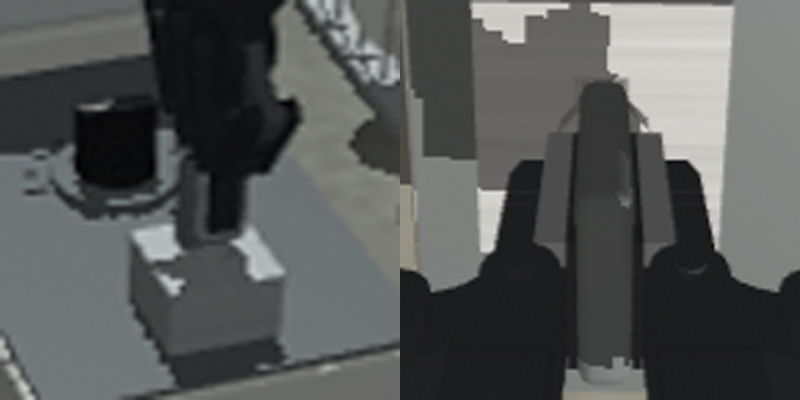

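The key met a hard stop at TCP z = 0.1595 m with 16 N. I expected 0.1596 m for the shoulder home, and the view shows the shoulder on the face plate. Now the clockwise turn.

```bash
python3 -m crank '0 0 0 0 0.13 0;0 0 0 0 0.27 0;0 0 0 0 0.41 0;0 0 0 0 0.55 0;0 0 0 0 0.69 0;0 0 0 0 0.83 0;0 0 0 0 0.83 0'; python3 -c "
from h import *
print(bot.get_obs()['torque'].round(3))
delta([.6245,-.0005,.1596],94-93.5)"
```

```text
time: 14.45
ee_pos: [0.6247, -0.001, 0.1595]
tcp_rot: [-90.2, -0.1, 46.2]
wrist_force: [-2.8, -4.6, 15.2]
opening: 0.0093
[-1.397  0.448 -0.096]
shift [ 0.0002 -0.0001  0.0005] rot [0.0024 0.7969 0.0027] now [ 0.6247 -0.001   0.1595] [-9.018e+01 -9.000e-02  4.616e+01]
```

```bash
python3 -m crank '0 0 0 0 0.14 0;0 0 0 0 0.28 0;0 0 0 0 0.42 0;0 0 0 0 0.56 0;0 0 0 0 0.69 0;0 0 0 0 0.797 0;0 0 0 0 0.797 0;0 0 0 0 0.797 0'; python3 - <<'E'
from h import *
for i in range(3): print(bot.get_obs()['torque'].round(3),bot.get_obs()['wrist_force'].round(1)); vision.camera('side')
print(pose()[1].as_euler('xyz',degrees=True),bot.get_obs()['q'].round(1))
im=shot('wrist','w9'); s=shot('side','s9'); x,y=proj(cal('side'),[.6235,-.0008,.134])[0].astype(int)
cv2.imwrite('pics/c9.png',np.hstack([cv2.resize(s[y-50:y+30,x-40:x+40],(400,400),interpolation=2),cv2.resize(im[150:330,230:410],(400,400),interpolation=2)]))
E
```

```text
time: 15.25
ee_pos: [0.6241, -0.0015, 0.1595]
tcp_rot: [-90.1, -0.1, 0.7]
wrist_force: [-4.6, -7.0, 16.4]
opening: 0.009
[-1.896  1.193 -0.024] [-4.6 -7.  16.4]
[-1.879  1.192 -0.049] [-4.8 -8.2 17.2]
[-1.955  1.238 -0.078] [-4.5 -7.7 16.4]
[-90.12061351  -0.12746051   0.75058444] [-0.1 14.2 11.4 87.1 -0.1 89.2]
```

View pics/c9.png

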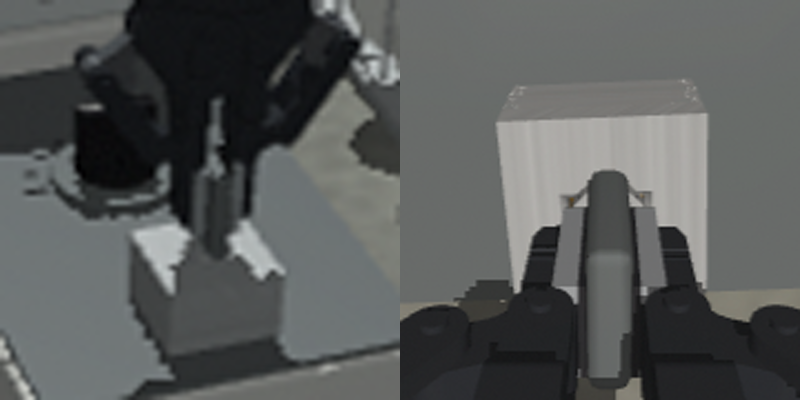

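The key has turned with the gripper and its shoulder is on the plate. The side forces of 5–8 N come from a small centring offset, so I'll ease that, add about 1°, and re-read the torque.

```bash
python3 -m crank '-0.0008 0 -0.001 0 0.01 0;-0.0015 0 -0.002 0 0.02 0;-0.0015 0 -0.002 0 0.02 0;-0.0015 0 -0.002 0 0.02 0'; python3 - <<'E'
from h import *
for i in range(4): o=bot.get_obs();print(o['torque'].round(3),o['wrist_force'].round(1),pose()[1].as_euler('xyz',degrees=True)[2].round(2),o['ee_pos'].round(4),o['opening']); vision.camera('side')
E
```

```text
time: 15.9
ee_pos: [0.6238, -0.0019, 0.1595]
tcp_rot: [-89.9, -0.3, -0.3]
wrist_force: [0.9, -1.0, 14.2]
opening: 0.0092
[-0.151 -0.118  0.059] [ 0.9 -1.  14.2] -0.31 [ 0.6238 -0.0019  0.1595] 0.009190193473601243
[-0.202 -0.034  0.035] [ 0.9  0.5 14. ] -0.31 [ 0.6237 -0.0019  0.1595] 0.009339850754350504
[-0.179 -0.109  0.047] [ 1.6  0.1 13.4] -0.31 [ 0.6237 -0.0019  0.1595] 0.009555576380877109
[-0.193 -0.066  0.116] [ 1.3 -0.4 13.8] -0.31 [ 0.6237 -0.0019  0.1595] 0.00894399097809669
```

The side forces are now near zero, and the torque averages about +0.06 N m, which matches the spring at a quarter turn. The key is at about 94° and pressed home with 14 N, so I'm handing in.

```bash
python3 -c "
from workcell import bot
print(bot.job_done(), bot.get_obs()['time'])"
```

```text
the job is handed in; nothing more can be done
the job is handed in; nothing more can be done
```

The job is handed in at about 16 s of the 67 s allowed, with the key home in the lock and held turned; `job_done` gives no verdict.

- **Knob:** I turned it anticlockwise until the torque jumped to about 0.9 N m at the stop. The picture afterwards shows the white tick at the long zero mark.
- **Key:** I took the smaller grey key from its wooden rest and pushed it into the lock. It met a hard stop at TCP z = 0.1595 m, where I expected 0.1596 m for the shoulder home.
- **Turn:** I turned it about 94° clockwise and still hold it there with a 60 N grip. The last readings were about 14 N pressing down, side forces near zero, and roughly +0.06 N m of spring torque.

Some checks disagreed or were not made:
- **Pins:** The readings taken while passing the pins never showed the full 10 N of resistance. They were only sampled between moves.
- **Twist torque:** It read slightly negative until I took out a small sideways offset of about 2 mm. After that it agreed with the spring, though single readings ranged from 0.035 to 0.116 N m.
- **Barrel angle:** I could not see it directly. I inferred it from the key's angle.
- **Scoop, teaspoon and collar:** I did not touch them on purpose, and I did not check their positions at the end.

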